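# Slide a lid under the spray mask

## Task

Push the flat blue lid across the bench with the fingertips, lengthwise into the mouth of the spray-mask bridge and on under the mask, until its leading end sits squarely against the red stop. It stays flat on the bench all the way: do not grasp, lift or tip it, do not lean on the bridge, and leave the other things where they are.

Things in the scene. Friction and masses are not known exactly. Their poses are not given: they have to be found in the camera images.
- lid: the part: flat blue rectangular box lid of wood, 110 (x) x 90 (y) x 18 mm, about 0.2 kg, loose and lying flat on the bench. Origin: centre of its underside; x is its long axis and points to its leading end, z up. A dark finger groove (painted look only) is near its trailing (-x) end.
- jig: spray-mask bridge, fixed to the bench: two parallel brown wooden rails (x -45 to +45 mm, inner faces at y = -51 and +51 mm, each 20 mm wide) carrying an aluminium mask plate (x -40 to +40 mm, underside 22 mm, top 27 mm, screw heads 30 mm above the bench) with a red stop bar at the far end. Origin: on the bench under its middle; x: the way the lid goes in, from mouth to stop; z up.
- mouth (a point): middle of the open mouth, on the bench, at jig x = -69 mm, between the tips of the flared lead-ins that continue the rails (about 128 mm apart); jig axes. The lid starts before it: its origin 145 to 165 mm before the jig's, up to 40 mm to either side, turned up to 0.35 rad.
- stop (a point): centre of the stop's face, 9 mm above the bench, at jig x = +45 mm; jig axes. With the lid home its origin is 55 mm before this face (jig x = -10 mm) and its trailing edge at jig x = -65 mm, 4 mm inside the lead-in tips and 25 mm outside the mask.
- pawn_red: red wooden game pawn, 18 mm across, 34 mm tall, beside the jig on its -y side or behind its stop; origin under its centre
- pawn_yellow: yellow wooden game pawn, 18 mm across, 34 mm tall, beside the jig on its -y side or behind its stop; origin under its centre
- cap_green: green spray-can cap, 60 mm across, 29 mm tall, beside the jig on its +y side; origin under its centre
- can_red: red and silver spray can, 67 mm across, 190 mm tall, left or right of the work; origin under its centre
- masking_tape: roll of masking tape lying flat, 105 mm across, 24 mm tall, left or right of the work; origin under its centre

How it is judged:
On the way:
1. the lid's leading end is under the mask, the lid lying flat (x of lid in the frame of jig above -0.085 m and y of lid in the frame of jig between -0.015 and 0.015 m and angle between lid's own z axis and vertical below 0.06 rad), for 0.1 s.
At the end, for the whole second after the job is handed in: The lid lies flat under the mask, between the rails, its leading end against the stop within 4 mm (origin at jig x above -14 mm), its long axis within 0.06 rad of the jig's, at rest (x of lid in the frame of jig between -0.014 and 0 m and y of lid in the frame of jig between -0.012 and 0.012 m and angle between the x axis of lid and the x axis of jig, either way round below 0.06 rad and angle between lid's own z axis and vertical below 0.03 rad and height (world z) of lid below 0.004 m and linear speed of lid below 0.01 m/s); the robot touches nothing.
It fails at once if the lid is lifted more than 8 mm (height (world z) of lid above 0.008 m).
It fails at once if the lid is tipped by more than 0.1 rad (angle between lid's own z axis and vertical above 0.1 rad).
It fails at once if the robot leans on the bridge (more than 20 N) (contact force between the arm and jig above 20 N).
It fails at once if one of the other things is shifted by more than 20 mm (distance of any of pawn_red, pawn_yellow, cap_green, can_red, masking_tape from where it was at the start of the episode above 0.02 m).
It also fails if it takes over 58 s, if anything falls off the work surface, if the arm or the gripper's body presses on something with over 40 N, if the wrist force passes 120 N, or if a joint passes its speed limit or range.

## Robot

A 7-joint arm with a two-finger parallel gripper is mounted at the origin on a cart in front of the work surface, level with it; the furniture and walls round the work are solid. World frame = base frame: x ahead of the robot, y to its left, z up, the work surface at z = 0. Lengths are in m, angles in rad, forces in N, time in s.
With the tool pointing down it reaches from about 0.35 to 0.9 m from the base axis. Payload 7.2 kg.
Tool frame: the origin (TCP) lies midway between the tips of the shut fingers; the grasp point (between the pads) lies 19 mm behind it (robot.grip_point_offset is the distance from the TCP to the grasp point, in m); z points along the fingers, y is the line along which they close (so a half turn about z gives the same grasp; the last joint's range is limited). The gripper opens to 88 mm and grips with 3 to 60 N. Pads are 20 mm wide; open, the fingers measure 115 mm over their backs; the gripper's body (75 mm by 178 mm) begins 61 mm behind the grasp point.
Start: joints at [1.051, 0.411, -0.013, 1.596, 0.006, 1.134, -0.082], TCP at [0.273, -0.562, 0.223] pointing down, gripper open.
Joint ranges: [-2.95, 2.95], [-0.29, 1.99], [-1.47, 1.44], [0.14, 2.54], [-1.03, 4.17], [0.13, 1.85], [-2.86, 2.86]. Speed limits (rad/s): [2.39, 2.39, 3.01, 3.01, 3.14, 3.14, 3.14].

## Interface

Orientations are given as [roll, pitch, yaw] about the fixed x, y, z axes, in that order (R = Rz(yaw) Ry(pitch) Rx(roll)).
In Python, from plant import robot, eyes, ticket gives the robot as it stands (robot), with the cameras (eyes) and the job (ticket).
- The arm moves only by the shell command python3 jog.py 'ROWS' [FORCE]. ROWS is a JSON list that holds a single list of rows (three levels of brackets), with 1 to 10 rows, each of 7 numbers: the opening from 0.0 (shut) to 1.0 (fully open), then dx, dy, dz in shares of the most that a row can go, 1 being 50 mm, then a rotation vector rx, ry, rz in normalised numbers (1 is 2 pi rad); each row shifts and turns the commanded pose from where the row before left it, along the tool's axes as they then stand; what a row does not reach is not made up. A row lasts 1/10 s, in which the tool goes at most 0.05 m and 0.15 rad, less where a joint would pass 70% of its speed; a pose out of reach is approached as far as the arm can. The fingers move at their own pace and stop on an object; FORCE is the grip in N (left out, the last holds). Time passes only in rows, so rows that do not move let the fingers close. It prints the time, the measured TCP pose, the force, the opening and the grip force at its end. Shift and turn numbers lie between -1 and 1, and a call with a number outside is refused. Input that does not fit is refused with a message, and nothing moves.
- robot.observe(): the state, without advancing time (a new reading comes with each control period).
- eyes.get_image(name): name is "scene" or "top" or "wrist"; returns a dict with "img" (400x640x3 uint8, red, green, blue), "K" (3x3 intrinsics, pixels), "dist" ([k1, k2, p1, p2, k3] as OpenCV has them; the pictures are not rectified), "R" (3x3) and "t" (3): a world point X has camera coordinates R X + t. Camera axes: x right, y down, z forward; pixel columns grow to the right and rows downward; lengths in m; the calibration is good to about 2 mm. A picture is of the moment at which its call begins. There is no depth.
- ticket.hand_in(): hands the job in; it is judged then, once.
The state is a dict: "t": time; "joints": joint angles; "qd": joint speeds; "tau": joint torques, N m; "position": TCP position; "tcp_rot": TCP orientation; "contact_force": force on the tool from outside, world axes, zero at the start; "ft_torque": the same for the moment, N m; "gripper_width": opening from 0.0 (shut) to 1.0 (fully open); "grasp_force": force on a finger pad.
Only numpy, scipy, OpenCV 4.12 (cv2) and the standard library are available. Lean on these libraries where they do the work, as an engineer would, in place of code of your own. Each camera call takes 0.05 s, during which the arm holds its last target. There are 200 camera calls.

## Working session

There is one attempt and no reset: what is moved stays moved. The work goes in short steps, Python scripts to look and compute and a shell command to move; the robot and the scene stay as the last step left them, time stands still between calls to the robot, and variables do not carry over. Pictures are saved under pics/ and viewed, at most 11 in all, crops included, and the job is handed in when it is done.

```bash
ls; mkdir -p pics; python3 - <<'E'
from plant import robot, eyes, ticket
import cv2
for n in ("scene","top"):
    d=eyes.get_image(n); cv2.imwrite(f"pics/{n}0.png",d["img"][:,:,::-1]); print(n,d["K"],d["dist"],d["R"],d["t"])
print(robot.observe())
E
```

```text
jog.py
pics
plant.py
scene [[378.24815483   0.         316.26301732]
 [  0.         378.24815483 203.22535822]
 [  0.           0.           1.        ]] [-0.07469684  0.          0.          0.          0.        ] [[-0.84135621 -0.54031766  0.01328739]
 [-0.35187982  0.52893845 -0.77227243]
 [ 0.41024422 -0.65443177 -0.63515253]] [0.5722083  0.16782956 0.8681365 ]
top [[366.21425148   0.         320.43895163]
 [  0.         366.21425148 197.19159784]
 [  0.           0.           1.        ]] [0.02420594 0.         0.         0.         0.        ] [[-0.0027791  -0.99998397 -0.00493385]
 [-0.98769707  0.00351632 -0.15633982]
 [ 0.15635466  0.00443866 -0.987691  ]] [0.12029314 0.60167619 1.18863439]
{'t': 0.1, 'joints': array([ 1.05079817,  0.41179574, -0.01270853,  1.59693626,  0.00562108,
        1.13428793, -0.08219691]), 'qd': array([-0.0004148 , -0.00192728, -0.00018187, -0.00211587, -0.00182413,
       -0.00050452,  0.00033256]), 'tau': array([ 3.79822712e-03, -5.89097106e+01,  6.44428656e-01, -2.91709399e+01,
       -5.37456991e-02,  1.44990484e-02,  6.68030316e-05]), 'position': array([ 0.27263153, -0.5619147 ,  0.22191811]), 'tcp_rot': array([-3.14020609e+00,  1.18390022e-04,  4.51831149e-01]), 'contact_force': array([-0.00438946,  0.03868816, -0.10000768]), 'ft_torque': array([-0.02241574,  0.00822499,  0.01848963]), 'grasp_force': 0.0, 'gripper_width': 1.000519197909426}
```

View pics/top0.png

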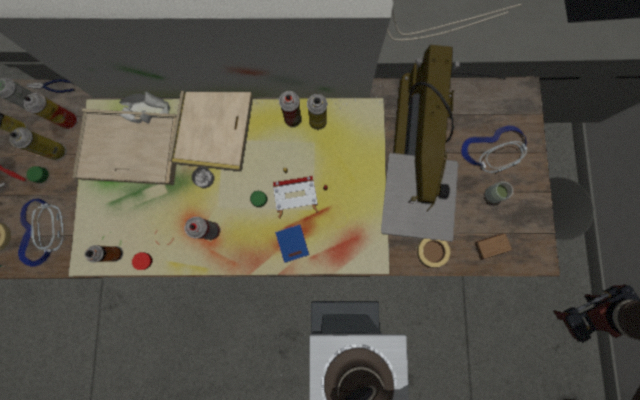

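View pics/scene0.png

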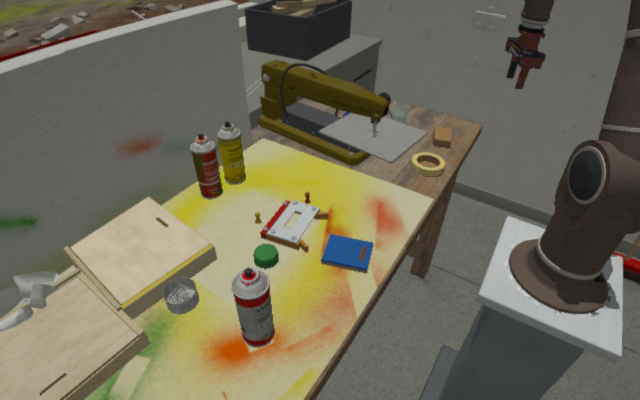

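The top view shows the lid at about (292,243), the bridge at about (295,193) with its red stop at (293,182), pawns at (325,187) and (285,170), the green cap at (259,199), the can at (203,229) and the tape at (435,252). The scene view agrees, and the arm is clear of the work. I'll segment the lid and stop, and enlarge a crop.

```bash
cat > h.py <<'E'
import numpy as np, cv2
from scipy.optimize import least_squares
from plant import robot, eyes, ticket
def ray(d,uv,z):
    "pixels -> world points on plane z"
    p=cv2.undistortPoints(np.float64(uv).reshape(-1,1,2),d["K"],np.float64(d["dist"])).reshape(-1,2)
    R,t=np.array(d["R"]),np.array(d["t"]); c=-R.T@t
    v=np.c_[p,np.ones(len(p))]@R
    return c+v*((z-c[2])/v[:,2])[:,None]
def proj(d,X):
    return cv2.projectPoints(np.float64(X).reshape(-1,1,3),cv2.Rodrigues(np.array(d["R"]))[0],np.float64(d["t"]),d["K"],np.float64(d["dist"]))[0].reshape(-1,2)
def place(p,L):  # p=(x,y,yaw)
    c,s=np.cos(p[2]),np.sin(p[2]); L=np.float64(L)
    return np.c_[p[0]+c*L[:,0]-s*L[:,1],p[1]+s*L[:,0]+c*L[:,1],L[:,2]]
def blob(mask,near=None):
    n,lab,st,ce=cv2.connectedComponentsWithStats(mask.astype(np.uint8))
    i=1+np.argmax(st[1:,4]); return lab==i,st[i],ce[i]
def bluemask(img):
    r,g,b=[img[...,k].astype(int) for k in range(3)]
    return (b>r+40)&(b>g+25)
BOX=[(x,y,z) for x in(-.055,.055) for y in(-.045,.045) for z in(0,.018)]
def hull(d,p,box=BOX):
    return cv2.convexHull(proj(d,place(p,box)).astype(np.float32))
def fitlid(ds,p0,roi=None):
    "fit lid pose by silhouette: contour points lie on the projected hull, in all pictures"
    cs=[]
    for d in ds:
        m=bluemask(d["img"]); h0=hull(d,p0).reshape(-1,2); lo,hi=h0.min(0)-40,h0.max(0)+40
        yy,xx=np.indices(m.shape); m&=(xx>lo[0])&(xx<hi[0])&(yy>lo[1])&(yy<hi[1])
        m=cv2.morphologyEx(m.astype(np.uint8),cv2.MORPH_CLOSE,np.ones((5,5)))
        m,_,_=blob(m); c=max(cv2.findContours(m.astype(np.uint8),0,cv2.CHAIN_APPROX_NONE)[0],key=len)
        cs.append(cv2.convexHull(c).reshape(-1,2) if 0 else c.reshape(-1,2))
    def f(p):
        return np.concatenate([[cv2.pointPolygonTest(hull(d,p),(float(x),float(y)),True)-.5 for x,y in c] for d,c in zip(ds,cs)])
    r=least_squares(f,p0,loss="soft_l1",diff_step=1e-4,x_scale=[.01,.01,.1]); return r.x,np.sqrt(np.mean(r.fun**2))
E
python3 - <<'E'
from h import *
T=eyes.get_image("top");S=eyes.get_image("scene")
print(ray(T,[(292,243),(295,193),(293,182),(325,187),(285,170),(259,199)],.015).round(3))
a=T["img"][150:275,230:350,::-1]; b=S["img"][180:280,240:385,::-1]
cv2.imwrite("pics/crop.png",np.hstack([cv2.resize(a,None,fx=4,fy=4,interpolation=2)[:500],cv2.resize(b,None,fx=2.2,fy=5/2.2*0+2.2,interpolation=2)[:220].repeat(1,0) if 0 else np.zeros((500,1,3),np.uint8)]))
p0=[*ray(T,[(292,243)],.018)[0,:2],-.2]
for ds in([T],[S],[T,S]): print(fitlid(ds,p0))
E
```

```text
[[0.45  0.216 0.015]
 [0.622 0.207 0.015]
 [0.661 0.214 0.015]
 [0.643 0.103 0.015]
 [0.704 0.243 0.015]
 [0.602 0.331 0.015]]
(array([0.45007698, 0.216253  , 0.29396742]), np.float64(1.0253961169388426))
(array([0.45396847, 0.21103142, 0.32735934]), np.float64(1.9142575155119002))
(array([0.45188603, 0.21537669, 0.31007988]), np.float64(1.595573057370353))
```

View pics/crop.png

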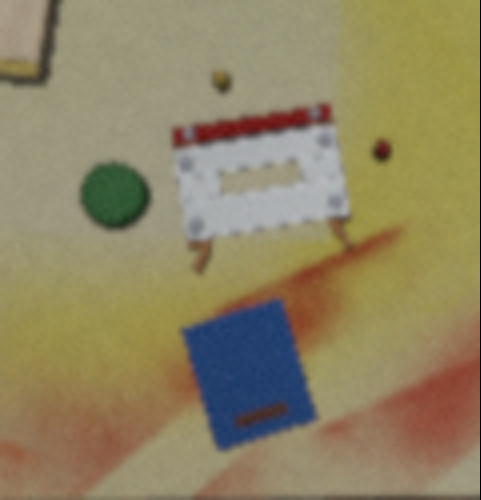

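The crop (4x, origin at top pixel (230,150)) shows the lid, with its groove at the trailing end, turned about 0.3 rad. The bridge is turned about 0.16 rad, and its mouth flares end near crop (197,270) and (350,247). I'll move the hand above the lid, with its x axis along the lid, and look with the wrist camera.

Careful with the scale: shifts go in shares of 50 mm and turns go in shares of 2 pi rad. That gives: -0.04 m is -0.8, -0.034 m is -0.68, 0.15 rad / 6.2832 = 0.0239.

```bash
python3 jog.py '[[[0.5, 0, 0, -0.6, 0, 0, 0.0239], [0.5, 0.36, -0.68, -0.6, 0, 0, 0], [0.5, 0.36, -0.68, -0.6, 0, 0, 0], [0.5, 0.36, -0.68, -0.6, 0, 0, 0], [0.5, 0.4, -0.8, 0, 0, 0, 0], [0.5, 0.4, -0.8, 0, 0, 0, 0], [0.5, 0.4, -0.8, 0, 0, 0, 0], [0.5, 0.4, -0.8, 0, 0, 0, 0], [0.5, 0.4, -0.8, 0, 0, 0, 0], [0.5, 0.4, -0.8, 0, 0, 0, 0]]]'; python3 jog.py '[[[0.5, 0.4, -0.8, 0, 0, 0, 0], [0.5, 0.4, -0.8, 0, 0, 0, 0], [0.5, 0.4, -0.8, 0, 0, 0, 0], [0.5, 0.4, -0.8, 0, 0, 0, 0], [0.5, 0.4, -0.8, 0, 0, 0, 0], [0.5, 0.4, -0.8, 0, 0, 0, 0], [0.5, 0.4, -0.8, 0, 0, 0, 0], [0.5, 0.4, -0.8, 0, 0, 0, 0], [0.5, 0.4, -0.8, 0, 0, 0, 0], [0.5, 0, 0, 0, 0, 0, 0]]]'
python3 - <<'E'
from h import *
W=eyes.get_image("wrist"); cv2.imwrite("pics/w1.png",W["img"][:,:,::-1])
R=np.array(W["R"]); print(-R.T@W["t"],R[2],robot.observe()["position"],robot.observe()["tcp_rot"])
E
```

```text
t: 1.2
position: [0.3372, -0.1822, 0.3427]
tcp_rot: [3.141, -0.0, 0.302]
contact_force: [2.4, 0.2, 0.2]
gripper_width: 0.504
grasp_force: 0.0
t: 2.2
position: [0.4014, 0.2187, 0.3426]
tcp_rot: [-3.138, -0.0, 0.309]
contact_force: [0.3, 0.6, -0.3]
gripper_width: 0.505
grasp_force: 0.0
[0.47929461 0.24268611 0.5052735 ] [-0.28264853 -0.08756947 -0.95521798] [0.40154071 0.21578373 0.34227881] [-3.13964060e+00  1.01175385e-03  3.07102007e-01]
```

View pics/w1.png

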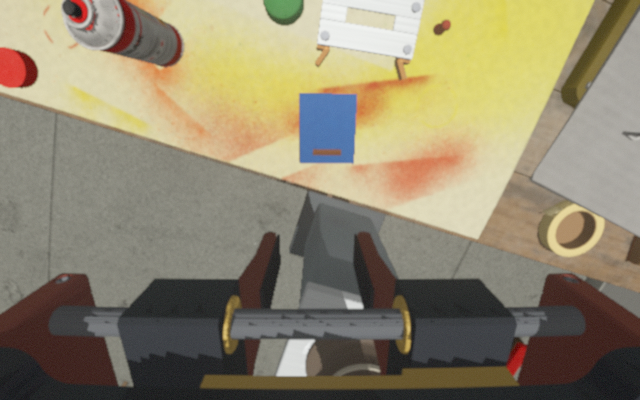

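The wrist view shows the lid at (328,128) with its groove at (327,152), the two flared lead-ins at (322,55) and (400,68), and the mask above them. The upper half of the bridge is cut off. I'll shift 0.15 m forward so that the whole bridge is in view.

Converted, 0.04 m is 0.8, 0.05 rad / 6.2832 = 0.008.

```bash
python3 jog.py '[[[0.5, 0.8, 0, 0, 0, 0, 0], [0.5, 0.8, 0, 0, 0, 0, 0.008], [0.5, 0.8, 0, 0, 0, 0, 0.008], [0.5, 0.8, 0, 0, 0, 0, 0.008], [0.5, 0, 0, 0, 0, 0, 0], [0.5, 0, 0, 0, 0, 0, 0]]]'
python3 - <<'E'
from h import *
import pickle
W=eyes.get_image("wrist"); pickle.dump(W,open("w2.pkl","wb"))
cv2.imwrite("pics/w2.png",cv2.resize(W["img"][0:250,200:520,::-1],None,fx=2.4,fy=2.4,interpolation=2))
T=eyes.get_image("top")
p0=[.451,.2155,.31]
for ds in([W],[W,T]): print(fitlid(ds,p0))
E
```

```text
t: 2.85
position: [0.5568, 0.2537, 0.3415]
tcp_rot: [3.141, 0.002, 0.151]
contact_force: [-0.6, -0.2, 0.5]
gripper_width: 0.503
grasp_force: 0.0
(array([0.44252916, 0.23522   , 0.46667962]), np.float64(5.735604285826235))Traceback (most recent call last):
  File "<stdin>", line 7, in <module>
  File "h.py", line 31, in fitlid
    m,_,_=blob(m); c=max(cv2.findContours(m.astype(np.uint8),0,cv2.CHAIN_APPROX_NONE)[0],key=len)
          ~~~~^^^
  File "h.py", line 17, in blob
    i=1+np.argmax(st[1:,4]); return lab==i,st[i],ce[i]
        ~~~~~~~~~^^^^^^^^^^
    return _wrapfunc(a, 'argmax', axis=axis, out=out, **kwds)
    return bound(*args, **kwds)
ValueError: attempt to get argmax of an empty sequence
```

View pics/w2.png

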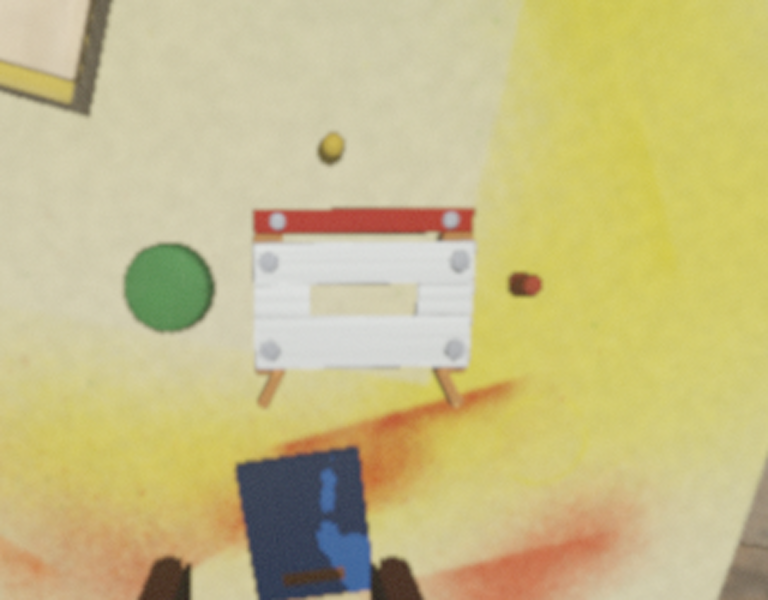

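The crop (2.4x, origin at wrist pixel (200,0)) shows the mask plate's corners at (253,241), (475,240), (470,368) and (256,369), the red stop from (254,221) to (474,221), and the flare tips at (265,404) and (457,403). The hand shades the lid, so I'll mask by hue. Now I'll fit the bridge and lid.

```bash
python3 - <<'E'
s=open("h.py").read()
a=s.index("def bluemask"); b=s.index("BOX=")
s=s[:a]+'''def bluemask(img):
    h=cv2.cvtColor(img,cv2.COLOR_RGB2HSV)
    return (h[...,0]>100)&(h[...,0]<130)&(h[...,1]>75)&(h[...,2]>30)
'''+s[b:]
open("h.py","w").write(s)
E
cat > m.py <<'E'
from h import *
import pickle
W=pickle.load(open("w2.pkl","rb"))
T=eyes.get_image("top")
uv=np.array([(253,241),(475,240),(470,368),(256,369)])/2.4+[200,0]
P=ray(W,uv,.027); print("plate",P.round(4))
L=np.array([(.04,.071,.027),(.04,-.071,.027),(-.04,-.071,.027),(-.04,.071,.027)])
r=least_squares(lambda p:(proj(W,place(p[:3],L*[1,p[3],1]+[0,0,p[4]]))-uv).ravel(),[.62,.207,.16,1,0],x_scale=[.01,.01,.1,.1,.01])
print("jig",r.x,r.fun.round(1))
r=least_squares(lambda p:(proj(W,place(p[:3],L))-uv).ravel(),[.62,.207,.16],x_scale=[.01,.01,.1])
print("jig3",r.x,r.fun.round(1))
tips=ray(W,np.array([(265,404),(457,403)])/2.4+[200,0],.018);print("tips",tips,tips.mean(0))
# height check: flare tips/plate in the top view
print("top pred",proj(T,place(r.x,L)).round(1).tolist(), proj(T,place(r.x,[(-.069,0,0)])))
img=T["img"].astype(int); white=(img.min(2)>140)&(np.ptp(img,2)<45) 
yy,xx=np.indices(white.shape); white&=(xx>265)&(xx<325)&(yy>170)&(yy<220)
m,st,ce=blob(white); c=max(cv2.findContours(m.astype(np.uint8),0,1)[0],key=cv2.contourArea); rc=cv2.minAreaRect(c); print("top plate",cv2.boxPoints(rc).tolist())
uvT=np.float64(rc[0]); print("top plate centre->",ray(T,[uvT],.027))
red=(img[...,0]>img[...,1]+50)&(xx>265)&(xx<325)&(yy>170)&(yy<195); 
m,st,ce=blob(red); print("red top",ray(T,[ce],.02),cv2.minAreaRect(np.argwhere(m).astype(np.float32)))
wi=W["img"].astype(int); redw=(wi[...,0]>wi[...,1]+70)&(yy<105)&(yy>80)&(xx>300)&(xx<402); m,st,ce=blob(redw); print("red wrist",ray(W,[ce],.02),st,ce)
p0=[.451,.2155,.3]
print(fitlid([T],p0))
W=eyes.get_image("wrist"); print(fitlid([W],p0),fitlid([W,T],p0))
E
python3 m.py
```

```text
plate [[0.6433 0.283  0.027 ]
 [0.6654 0.1438 0.027 ]
 [0.5852 0.1287 0.027 ]
 [0.563  0.2697 0.027 ]]
jig [0.61461381 0.20739637 0.16109946 0.98134178 0.00824112] [ 0.1  0.2  0.6 -0.2 -0.6 -0.2 -0.1  0.2]
jig3 [0.61426755 0.20637728 0.16087886] [ 0.   0.6  0.7  0.3 -0.6 -0.7 -0.2 -0.3]
tips [[0.53864207 0.26030261 0.018     ]
 [0.55921    0.1296086  0.018     ]] [0.54892604 0.1949556  0.018     ]
top pred [[272.7, 186.7], [313.4, 180.1], [317.1, 202.7], [276.1, 209.5]] [[298.44786766 215.26912538]]
top plate [[298.8648681640625, 183.189208984375], [313.29730224609375, 180.7838134765625], [316.97296142578125, 202.83786010742188], [302.54052734375, 205.24325561523438]]
top plate centre-> [[0.62002136 0.16150185 0.027     ]]
red top [[0.67063557 0.18173825 0.02      ]] ((179.07693481445312, 302.1153869628906), (3.3339741230010986, 8.43299388885498), 11.309932708740234)
red wrist [[0.6668632  0.21548837 0.02      ]] [317  87  69  10 624] [351.39262821  91.54166667]Traceback (most recent call last):
  File "m.py", line 23, in <module>
    print(fitlid([T],p0))
          ~~~~~~^^^^^^^^
  File "h.py", line 31, in fitlid
    m,_,_=blob(m); c=max(cv2.findContours(m.astype(np.uint8),0,cv2.CHAIN_APPROX_NONE)[0],key=len)
          ~~~~^^^
  File "h.py", line 17, in blob
    i=1+np.argmax(st[1:,4]); return lab==i,st[i],ce[i]
        ~~~~~~~~~^^^^^^^^^^
    return _wrapfunc(a, 'argmax', axis=axis, out=out, **kwds)
    return bound(*args, **kwds)
ValueError: attempt to get argmax of an empty sequence
```

```bash
cat > m2.py <<'E'
from h import *
import pickle
W=eyes.get_image("wrist")
T=dict(eyes.get_image("top")); T["img"]=cv2.imread("pics/top0.png")[:,:,::-1].copy()
S=dict(eyes.get_image("scene")); S["img"]=cv2.imread("pics/scene0.png")[:,:,::-1].copy()
p0=[.451,.2155,.3]
for n,ds in dict(T=[T],S=[S],W=[W],TW=[T,W]).items():
    p,e=fitlid(ds,p0); print(n,p.round(4),e.round(2))
# jig check in top and heights by stereo (red stop centroid, lid lead corners)
img=T["img"].astype(int); yy,xx=np.indices(img.shape[:2])
red=(img[...,0]>img[...,1]+50)&(xx>268)&(xx<320)&(yy>170)&(yy<195)
m,st,ce=blob(red); w=np.array([351.39,91.54])
A=ray(T,[ce,ce],0.),ray(T,[ce],.03); B=ray(W,[w],0.),ray(W,[w],.03)
for z in(.01,.018,.027): print("red z",z,ray(T,[ce],z)[0].round(4),ray(W,[w],z)[0].round(4))
J=[.6143,.2064,.1609]; c,s=np.cos(J[2]),np.sin(J[2])
p=fitlid([T,W],p0)[0]; d=p[:2]-J[:2]; print("lid in jig",c*d[0]+s*d[1],-s*d[0]+c*d[1],p[2]-J[2])
E
python3 m2.py
```

```text
T [0.4498 0.2164 0.296 ] 0.79
S [0.4535 0.2122 0.3217] 1.73
W [0.4452 0.2153 0.3674] 3.1
TW [0.4469 0.2155 0.339 ] 2.54
red z 0.01 [0.6666 0.2165 0.01  ] [0.6675 0.2151 0.01  ]
red z 0.018 [0.665  0.2159 0.018 ] [0.667 0.216 0.018]
red z 0.027 [0.6631 0.2151 0.027 ] [0.6664 0.2169 0.027 ]
lid in jig -0.16376640931731093 0.03575207088909495 0.1781139248880486
```

```bash
cat >> h.py <<'E'
J=np.array([.6143,.2064,.1609])
def injig(p):
    c,s=np.cos(J[2]),np.sin(J[2]); d=np.array(p[:2])-J[:2]; return np.array([c*d[0]+s*d[1],-s*d[0]+c*d[1]])
def go(x,y,z):
    "tool-axis step (tool down) to jig x,y and height z"
    o=robot.observe(); p=o["position"]; yaw=o["tcp_rot"][2]
    T=place(J,[(x,y,z)])[0]; d=T-p; c,s=np.cos(yaw),np.sin(yaw)
    print("now jig",injig(p).round(4),p[2].round(4),"yaw-J",round(yaw-J[2],4),"step",np.round([c*d[0]+s*d[1],s*d[0]-c*d[1],-d[2]],4),"F",o["contact_force"].round(1),"t",o["t"])
E
python3 - <<'E'
from h import *
T=eyes.get_image("top"); W=eyes.get_image("wrist")
print("can top/bottom jig",injig(ray(T,[(196,228)],.19)[0]),injig(ray(T,[(214,232)],0)[0]))
u=np.array([(236,465),(358,447)])/2.4+[200,0]; q=ray(W,u,.018); print("lead corners",[injig(x).round(4) for x in q], [injig(x).round(4) for x in place([.4498,.2164,.296],[(.055,.045,0),(.055,-.045,0)])])
go(-.155,.115,.006)
E
```

```text
can top/bottom jig [-0.07911214  0.29384101] [-0.07859749  0.29646675]
lead corners [array([-0.1094,  0.0875]), array([-0.0971,  0.0014])] [array([-0.1123,  0.0882]), array([-0.1002, -0.001 ])]
now jig [-0.0496  0.057 ] 0.3433 yaw-J -0.009 step [-0.1059 -0.057   0.3373] F [ 0.7 -0.1 -0.4] t 3.25
```

Converted, 0.04 m is 0.8, -0.035 m is -0.7, -0.009 rad / 6.2832 = -0.0014.

```bash
python3 jog.py '[[[0, -0.7, -0.38, 0, 0, 0, -0.0014], [0, -0.7, -0.38, 0, 0, 0, 0], [0, -0.72, -0.38, 0, 0, 0, 0], [0, 0, 0, 0.8, 0, 0, 0], [0, 0, 0, 0.8, 0, 0, 0], [0, 0, 0, 0.8, 0, 0, 0], [0, 0, 0, 0.8, 0, 0, 0], [0, 0, 0, 0.8, 0, 0, 0], [0, 0, 0, 0.8, 0, 0, 0], [0, 0, 0, 0.8, 0, 0, 0]]]' 20; python3 jog.py '[[[0, 0, 0, 0.4, 0, 0, 0], [0, 0, 0, 0, 0, 0, 0], [0, 0, 0, 0, 0, 0, 0]]]'
python3 - <<'E'
from h import *
go(-.155,.115,.006)
E
```

```text
t: 4.25
position: [0.4429, 0.2944, 0.0615]
tcp_rot: [-3.141, -0.001, 0.161]
contact_force: [0.4, 0.7, -0.1]
gripper_width: 0.005
grasp_force: 0.0
t: 4.55
position: [0.4429, 0.295, 0.0433]
tcp_rot: [-3.141, -0.0, 0.161]
contact_force: [-0.2, 0.0, 0.4]
gripper_width: 0.006
grasp_force: 0.0
now jig [-0.155   0.1149] 0.0433 yaw-J 0.0002 step [-0.     -0.0001  0.0373] F [-0.2  0.   0.4] t 4.55
```

Converted, 0.02 m is 0.4, 0.016 m is 0.32.

```bash
python3 jog.py '[[[0, 0, 0, 0.4, 0, 0, 0], [0, 0, 0, 0.32, 0, 0, 0], [0, 0, 0, 0, 0, 0, 0], [0, 0, 0.2, 0, 0, 0, 0], [0, 0, 0.2, 0, 0, 0, 0], [0, 0, 0.12, 0, 0, 0, 0], [0, 0, 0.12, 0, 0, 0, 0], [0, 0, 0.12, 0, 0, 0, 0], [0, 0, 0.12, 0, 0, 0, 0], [0, 0, 0, 0, 0, 0, 0]]]'
cat > look.py <<'E'
from h import *
import sys
W=eyes.get_image("wrist"); T=eyes.get_image("top")
p0=np.array(eval(sys.argv[1])) if len(sys.argv)>1 else [.4498,.2164,.296]
for n,ds in dict(T=[T],W=[W]).items():
    try:
        p,e=fitlid(ds,p0); print(n,"lid jig",injig(p).round(4),"yaw",round(p[2]-J[2],3),"rms",e.round(2))
    except Exception as ex: print(n,ex)
go(0,0,.006)
if len(sys.argv)>2: cv2.imwrite(sys.argv[2],W["img"][:,:,::-1])
E
python3 look.py '[.455,.205,.22]' pics/w3.png
```

```text
t: 5.55
position: [0.4502, 0.2501, 0.0067]
tcp_rot: [3.141, 0.0, 0.16]
contact_force: [-0.4, -0.5, -0.7]
gripper_width: 0.008
grasp_force: 0.0
T lid jig [-0.17    0.0178] yaw 0.058 rms 1.26
W lid jig [-0.1653  0.0143] yaw 0.035 rms 22.58
now jig [-0.1555  0.0696] 0.0063 yaw-J -0.0008 step [0.1556 0.0695 0.0003] F [-0.2  0.5 -0.1] t 5.65
```

View pics/w3.png

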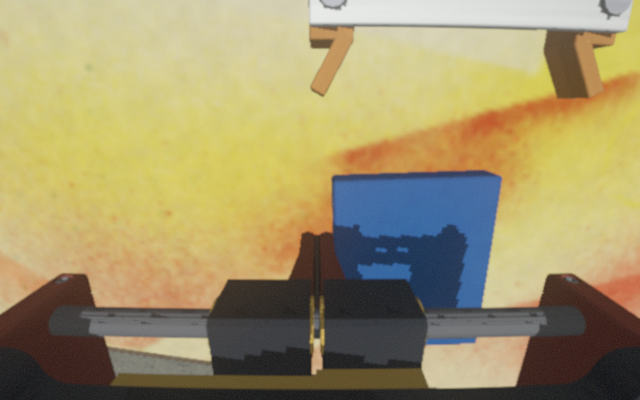

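The wrist view shows the shut fingers against the lid's left side. The lid is now nearly square, with its leading top corners at (333,178) and (500,178), and the flare tips are at (318,93) and (575,95). I'll measure from those corners.

```bash
python3 - <<'E'
from h import *
W=eyes.get_image("wrist")
q=[injig(x) for x in ray(W,[(333,178),(500,178)],.018)]; print(q, (q[0]+q[1])/2, np.arctan2(q[1][0]-q[0][0],q[0][1]-q[1][1]))
print([injig(x) for x in ray(W,[(318,93),(575,95)],.0)],[injig(x) for x in ray(W,[(318,93),(575,95)],.02)])
E
```

```text
[array([-0.10938137,  0.06070111]), array([-0.10939645, -0.0272287 ])] [-0.10938891  0.01673621] -0.00017150069106395437
[array([-0.06694069,  0.06832911]), array([-0.06647963, -0.07370534])] [array([-0.067751  ,  0.06847489]), array([-0.06734453, -0.05674389])]
```

Converted, -0.045 m is -0.9, -0.02 m is -0.4.

```bash
python3 jog.py '[[[0, 0, 0.12, 0, 0, 0, 0], [0, 0, 0.12, 0, 0, 0, 0], [0, 0, 0.09, 0, 0, 0, 0], [0, 0, 0, 0, 0, 0, 0], [0, 0, -0.4, 0, 0, 0, 0], [0, 0, -0.4, -0.4, 0, 0, 0], [0.45, 0, 0, -0.6, 0, 0, 0], [0.45, 0, 0, -0.6, 0, 0, 0], [0.45, -0.9, 0.6, 0, 0, 0, 0], [0.45, -0.9, 0.6, 0, 0, 0, 0]]]'; python3 jog.py '[[[0.45, 0, 0.66, 0, 0, 0, 0], [0.45, 0, 0, 0, 0, 0, 0], [0.45, 0, 0, 0, 0, 0, 0]]]'
python3 look.py '[.455,.19,.16]' pics/w4.png
```

```text
t: 6.7
position: [0.3727, 0.2064, 0.0872]
tcp_rot: [-3.141, -0.002, 0.161]
contact_force: [-1.0, -1.2, -0.6]
gripper_width: 0.329
grasp_force: 0.0
t: 7.0
position: [0.3788, 0.1732, 0.0869]
tcp_rot: [3.141, -0.001, 0.159]
contact_force: [0.7, 0.7, 0.4]
gripper_width: 0.45
grasp_force: 0.0
T lid jig [-0.1685 -0.0014] yaw -0.082 rms 4.13
W lid jig [-0.1657 -0.0023] yaw -0.007 rms 1.69
now jig [-0.2377  0.0065] 0.0869 yaw-J 0.0001 step [0.2377 0.0065 0.0809] F [-0.3 -0.4  0.9] t 7.1
```

View pics/w4.png

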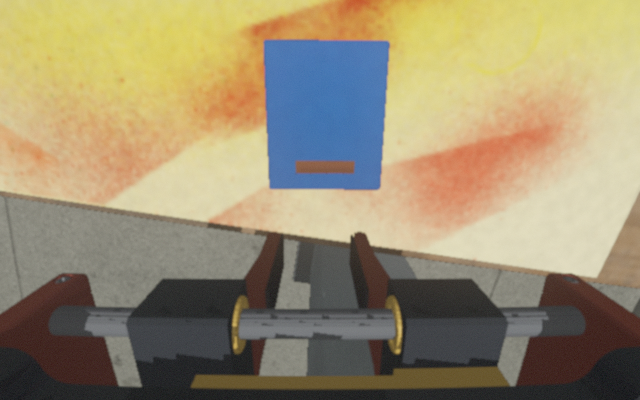

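The lid is at about jig (-166, -2) mm and square to within 0.01 rad, with its trailing edge at image row 188 and the open fingers behind it. I'll lower behind it and begin pushing.

Converted, 0.03 m is 0.6, 0.01 m is 0.2.

```bash
python3 jog.py '[[[0.45, -0.16, 0.16, 0.6, 0, 0, 0], [0.45, 0, 0, 0.6, 0, 0, 0], [0.45, 0, 0, 0.4, 0, 0, 0], [0.45, 0, 0, 0, 0, 0, 0], [0.45, 0.2, 0, 0, 0, 0, 0], [0.45, 0.2, 0, 0, 0, 0, 0], [0.45, 0.2, 0, 0, 0, 0, 0], [0.45, 0.2, 0, 0, 0, 0, 0], [0.45, 0.2, 0, 0, 0, 0, 0], [0.45, 0, 0, 0, 0, 0, 0]]]'; python3 jog.py '[[[0.45, 0.2, 0, 0, 0, 0, 0], [0.45, 0.2, 0, 0, 0, 0, 0], [0.45, 0.2, 0, 0, 0, 0, 0], [0.45, 0.2, 0, 0, 0, 0, 0], [0.45, 0, 0, 0, 0, 0, 0]]]'
python3 look.py '[.530,.19,.16]' pics/w5.png
```

```text
t: 8.1
position: [0.423, 0.1729, 0.007]
tcp_rot: [-3.141, -0.002, 0.159]
contact_force: [0.1, -0.1, -0.1]
gripper_width: 0.456
grasp_force: 0.0
t: 8.6
position: [0.4623, 0.1794, 0.0067]
tcp_rot: [-3.141, -0.001, 0.16]
contact_force: [0.1, 0.7, -0.7]
gripper_width: 0.453
grasp_force: 0.0
T lid jig [-0.1007 -0.0003] yaw 0.024 rms 1.93
W lid jig [-0.093  -0.0029] yaw -0.001 rms 5.3
now jig [-0.1558 -0.0023] 0.0066 yaw-J -0.0004 step [ 0.1558 -0.0024  0.0006] F [-0.  -0.   0.2] t 8.7
```

View pics/w5.png

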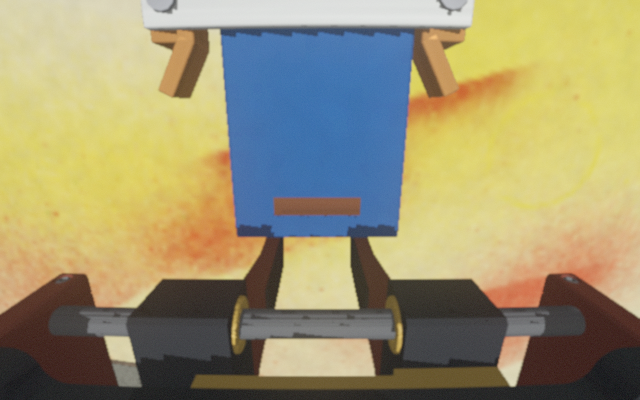

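The lid is square, with trailing corners at (237,236) and (399,236). It is entering between the flares, about 2 mm right of centre, which is within the 6 mm clearance. I'll keep pushing straight.

Converted, 0.01 m is 0.2, 0.008 m is 0.16.

```bash
python3 jog.py '[[[0.45, 0.2, 0, 0, 0, 0, 0], [0.45, 0.2, 0, 0, 0, 0, 0], [0.45, 0.2, 0, 0, 0, 0, 0], [0.45, 0.2, 0, 0, 0, 0, 0], [0.45, 0.2, 0, 0, 0, 0, 0], [0.45, 0.16, 0, 0, 0, 0, 0], [0.45, 0, 0, 0, 0, 0, 0]]]'
python3 - <<'E'
from h import *
go(-.075,-.002,.006)
W=eyes.get_image("wrist"); cv2.imwrite("pics/w6.png",W["img"][:,:,::-1])
m=bluemask(W["img"])
for c in (270,300,340,370): r=np.flatnonzero(m[:,c]); print(c,r.min(),r.max(),injig(ray(W,[(c,r.max())],.018)[0]).round(4))
E
```

```text
t: 9.4
position: [0.5193, 0.1885, 0.0066]
tcp_rot: [-3.141, -0.001, 0.16]
contact_force: [0.7, 0.7, 0.4]
gripper_width: 0.452
grasp_force: 0.0
now jig [-0.0966 -0.0024] 0.0066 yaw-J -0.0008 step [ 0.0216 -0.0004  0.0006] F [0.7 0.7 0.4] t 9.4
270 38 236 [-0.0833  0.0229]
300 38 235 [-0.0827  0.0063]
340 38 235 [-0.0828 -0.0157]
370 39 234 [-0.0822 -0.0322]
```

View pics/w6.png

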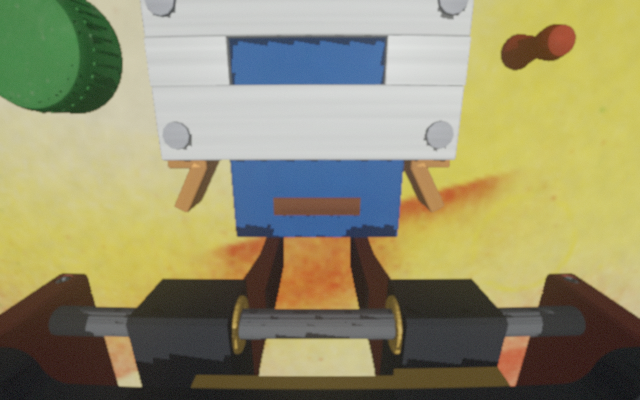

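The lid is under the mask, visible through its window, and the trailing edge is at about jig x = -83 mm. About 18 mm remain, so I'll finish slowly and watch the force.

Converted, 0.005 m is 0.1, 0.004 m is 0.08.

```bash
python3 jog.py '[[[0.45, 0.1, 0, 0, 0, 0, 0], [0.45, 0.1, 0, 0, 0, 0, 0], [0.45, 0.08, 0, 0, 0, 0, 0], [0.45, 0, 0, 0, 0, 0, 0]]]'; for i in 1; do python3 jog.py '[[[0.45, 0.04, 0, 0, 0, 0, 0], [0.45, 0, 0, 0, 0, 0, 0]]]'; done; python3 jog.py '[[[0.45, 0.02, 0, 0, 0, 0, 0], [0.45, 0, 0, 0, 0, 0, 0]]]'; python3 - <<'E'
from h import *
go(-.075,-.002,.006)
W=eyes.get_image("wrist"); m=bluemask(W["img"])
for c in (270,300,340,370): r=np.flatnonzero(m[:,c]); print(c,r.max(),injig(ray(W,[(c,r.max())],.018)[0]).round(4))
E
```

```text
t: 9.85
position: [0.5322, 0.1905, 0.0067]
tcp_rot: [-3.141, -0.001, 0.16]
contact_force: [-0.2, -1.1, 0.3]
gripper_width: 0.448
grasp_force: 0.0
t: 10.05
position: [0.5334, 0.1908, 0.0067]
tcp_rot: [3.142, 0.0, 0.161]
contact_force: [-0.3, -0.2, 0.8]
gripper_width: 0.451
grasp_force: 0.4
t: 10.25
position: [0.5342, 0.1909, 0.0066]
tcp_rot: [3.141, 0.0, 0.161]
contact_force: [-3.2, 0.0, 2.3]
gripper_width: 0.449
grasp_force: 1.2
now jig [-0.0815 -0.0024] 0.0066 yaw-J 0.0001 step [ 0.0065 -0.0004  0.0006] F [-3.2  0.   2.3] t 10.25
270 237 [-0.0688  0.0229]
300 237 [-0.0688  0.0064]
340 237 [-0.0688 -0.0157]
370 236 [-0.0682 -0.0323]
```

Converted, 0.001 m is 0.02.

```bash
for i in 1; do python3 jog.py '[[[0.45, 0.02, 0, 0, 0, 0, 0], [0.45, 0, 0, 0, 0, 0, 0]]]'; done; python3 jog.py '[[[0.45, 0.03, 0, 0, 0, 0, 0], [0.45, 0, 0, 0, 0, 0, 0], [0.45, 0, 0, 0, 0, 0, 0]]]'; python3 - <<'E'
from h import *
go(-.075,-.002,.006)
W=eyes.get_image("wrist"); m=bluemask(W["img"])
for c in (270,300,340,370): r=np.flatnonzero(m[:,c]); print(c,r.max(),injig(ray(W,[(c,r.max())],.018)[0]).round(4))
E
```

```text
t: 10.5
position: [0.5356, 0.1911, 0.0066]
tcp_rot: [-3.142, -0.0, 0.161]
contact_force: [-1.2, -0.3, 0.8]
gripper_width: 0.448
grasp_force: 0.8
t: 10.8
position: [0.5373, 0.1914, 0.0066]
tcp_rot: [-3.141, -0.001, 0.161]
contact_force: [-1.3, -0.5, 0.5]
gripper_width: 0.448
grasp_force: 0.2
now jig [-0.0784 -0.0025] 0.0066 yaw-J -0.0003 step [ 0.0034 -0.0005  0.0006] F [-1.3 -0.5  0.5] t 10.8
270 237 [-0.0657  0.0229]
300 236 [-0.0651  0.0063]
340 236 [-0.0652 -0.0158]
370 235 [-0.0646 -0.0323]
```

It still slides freely, so that was only friction. I'll continue in 1 mm steps until the force climbs.

Converted, 0.001 m is 0.02.

```bash
python3 jog.py '[[[0.45, 0.02, 0, 0, 0, 0, 0], [0.45, 0, 0, 0, 0, 0, 0]]]'|grep -E "pos|contact"; python3 jog.py '[[[0.45, 0.02, 0, 0, 0, 0, 0], [0.45, 0, 0, 0, 0, 0, 0]]]'|grep -E "pos|contact"; python3 jog.py '[[[0.45, 0.02, 0, 0, 0, 0, 0], [0.45, 0, 0, 0, 0, 0, 0]]]'|grep -E "pos|contact"
```

```text
position: [0.5378, 0.1915, 0.0067]
contact_force: [-2.8, -0.2, 1.0]
position: [0.539, 0.1917, 0.0066]
contact_force: [-1.4, 0.1, 0.6]
position: [0.54, 0.1918, 0.0066]
contact_force: [-1.5, -0.2, 0.9]
```

Converted, 0.001 m is 0.02.

```bash
python3 jog.py '[[[0.45, 0.02, 0, 0, 0, 0, 0], [0.45, 0, 0, 0, 0, 0, 0]]]'|grep -E "pos|contact"; python3 jog.py '[[[0.45, 0.02, 0, 0, 0, 0, 0], [0.45, 0, 0, 0, 0, 0, 0]]]'|grep -E "pos|contact"
python3 - <<'E'
from h import *
go(-.075,-.002,.006)
W=eyes.get_image("wrist"); m=bluemask(W["img"])
for c in (270,300,340,370): r=np.flatnonzero(m[:,c]); print(c,r.max(),injig(ray(W,[(c,r.max())],.018)[0]).round(4))
cv2.imwrite("pics/w7.png",cv2.resize(W["img"][:260,80:560,::-1],None,fx=1.6,fy=1.6))
E
```

```text
position: [0.54, 0.1919, 0.0066]
contact_force: [-5.9, -1.3, 5.1]
position: [0.54, 0.1918, 0.0065]
contact_force: [-7.9, -1.8, 6.9]
now jig [-0.0757 -0.0025] 0.0065 yaw-J 0.0002 step [ 0.0007 -0.0005  0.0005] F [-7.9 -1.8  6.9] t 11.85
270 237 [-0.0628  0.0229]
300 237 [-0.0628  0.0063]
340 237 [-0.0629 -0.0157]
370 236 [-0.0623 -0.0323]
```

View pics/w7.png

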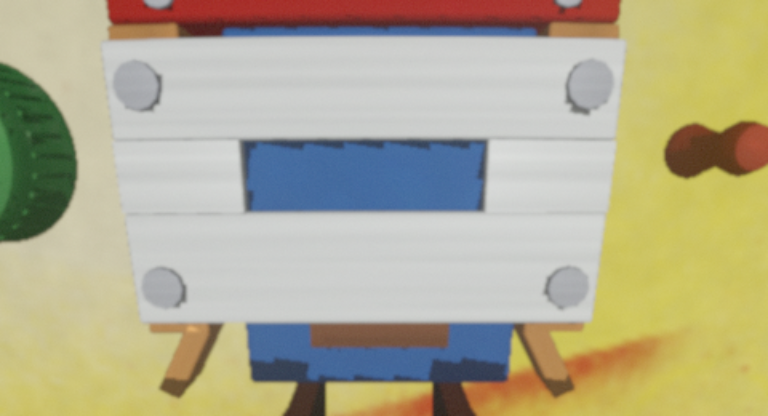

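The lid's blue leading end meets the red stop along its whole width (rows 28–35). It is centred and square, and the force rose with no further motion, so it is home. I'll back straight off, raise the hand and check.

Converted, -0.04 m is -0.8, -0.03 m is -0.6.

```bash
python3 jog.py '[[[0.45, -0.1, 0, 0, 0, 0, 0], [0.45, -0.4, 0, 0, 0, 0, 0], [0.45, -0.6, 0, 0, 0, 0, 0], [0.45, -0.6, 0, 0, 0, 0, 0], [0.45, 0, 0, -0.6, 0, 0, 0], [0.45, 0, 0, -0.8, 0, 0, 0], [0.45, 0, 0, -0.8, 0, 0, 0], [0.45, 0.6, 0, -0.8, 0, 0, 0], [0.45, 0, 0, 0, 0, 0, 0], [0.45, 0, 0, 0, 0, 0, 0]]]'
python3 - <<'E'
from h import *
go(-.075,-.002,.006)
W=eyes.get_image("wrist"); m=bluemask(W["img"])
cv2.imwrite("pics/w8.png",W["img"][:300,:,::-1])
for c in (290,310,330,350): r=np.flatnonzero(m[:,c]); print(c,r.max(),injig(ray(W,[(c,r.max())],.018)[0]).round(4))
E
```

```text
t: 12.9
position: [0.4888, 0.1834, 0.1574]
tcp_rot: [-3.141, -0.003, 0.16]
contact_force: [0.2, -0.7, -0.2]
gripper_width: 0.452
grasp_force: 0.0
now jig [-0.1275 -0.0026] 0.1574 yaw-J -0.0013 step [ 0.0525 -0.0007  0.1514] F [ 0.2 -0.7 -0.2] t 12.9
290 124 [-0.0619  0.0229]
310 124 [-0.062   0.0032]
330 124 [-0.062  -0.0165]
350 124 [-0.062  -0.0362]
```

View pics/w8.png

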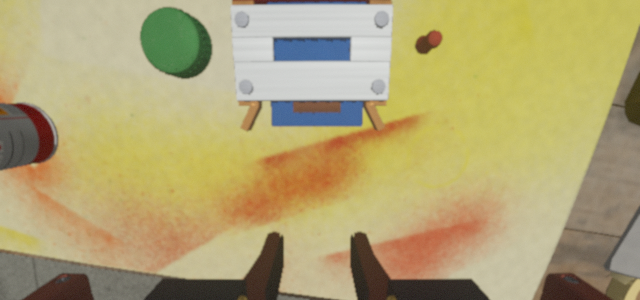

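The lid stayed put: its trailing edge is a straight line at row 124, between the flares, with the hand clear and the neighbouring things undisturbed. Handing in.

```bash
python3 -c "
from plant import robot, eyes, ticket
print(ticket.hand_in())"
```

```text
the job is handed in; nothing more can be done
None
```

I pushed the lid flat under the mask until it sat squarely against the red stop, backed the hand clear and handed the job in at about 13 s; the hand-in gave no verdict.

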